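# Hang the yellow ear defenders on the drying rail

### The job

The yellow ear defenders have been wiped down after the noisy run: hang them on the drying rail, lowered gently so that their headband lies squarely across the middle of the bar, halfway between the posts, with one cup hanging on each side. Leave them hanging still, and do not disturb the blue ear defenders or the red-lidded sample cup.

Things in the scene. Friction and masses are not known exactly. Their poses are not given: they have to be found in the camera images.
- yellow_muffs: Rigid ear defenders, yellow cups, black headband, 0.2 kg, sizes in mm, standing on their cups, an arch open below: 150 long (own x, cup to cup), 56 wide (y), 150 high (z up). Origin: middle of the crown's underside, 120 above the cups' feet. Crown: solid block to grip from above, x 46, y 28 (flat sides, free), z 0 to 30; the bar will lie under it along own y, so keep fingertips above z 0.
- blue_muffs: The same ear defenders with blue cups, same sizes and axes; a bystander, to be left standing. (Both pairs: the 70 mm gap between the cups runs right through along y, the cups reach from z -120 to -50 mm, and they are alike either way round.)
- rail_bar (a point): Middle of the top line of the drying rail's bar: a straight, level, round steel bar 16 mm thick along this point's own y (z up), its top 155 mm above the worktop. Thin posts with 21 mm black ball ends carry it at y -110 and +110 mm; it is clear between them. Its 50 x 250 x 8 mm base plate is fixed to the worktop.
- red_cup: White sample cup with a red lid, 66 mm across, 68 mm high, standing upright; origin: centre of its underside. A bystander, to be left where it is.

How it is judged:
By the outcome, as a careful person would: the job done as asked, in the order asked, and still so for the second after the job is handed in, with the robot touching nothing.
It also fails if it takes over 42 s, if anything falls off the work surface, if the arm or the gripper's body presses on something with over 40 N, if the wrist force passes 120 N, or if a joint passes its speed limit or range.

### The arm

A 6-joint arm with a two-finger parallel gripper is mounted at the origin on a cart in front of the work surface, level with it; the furniture and walls round the work are solid. World frame = base frame: x ahead of the robot, y to its left, z up, the work surface at z = 0. Lengths are in mm, angles in rad, forces in N, time in s.
With the tool pointing down it reaches from about 300 to 850 mm from the base axis. Payload 4.2 kg.
Tool frame: the origin (TCP) lies at the very end of the fingers, on their centre line; the grasp point (between the pads) lies 19 mm behind it (manip.grip_depth is the distance from the TCP to the grasp point, in mm); z points along the fingers, y is the line along which they close (so a half turn about z gives the same grasp; the last joint's range is limited). The gripper opens to 91 mm and grips with 3 to 60 N. Pads are 32 mm wide; open, the fingers measure 118 mm over their backs; the gripper's body (76 mm by 178 mm) begins 60 mm behind the grasp point.
Start: joints at [-1.17, 0.32, 1.565, -0, 1.257, -0.02], TCP at [234.887, -524.854, 213.976] pointing down, gripper open.
Joint ranges: [-3.11, 3.11], [-0.84, 2.01], [0.21, 2.61], [-1.34, 4.49], [0.05, 2.63], [-2.56, 2.56]. Speed limits (rad/s): [2.57, 2.57, 3.14, 3.14, 3.14, 3.14].

### API

Orientations are given as a 3x3 rotation matrix whose columns are the frame's x, y, z axes.
In Python, from plant import manip, camera, hand_in gives the robot as it stands. The module is installed in compiled form; this text tells all that it offers.
- The arm moves only by the tool move_arm, never from a script. Its argument "targets" is a list of rows, each a list of 7 numbers: the gripper's target within -1 to 1 (shut at 1, half-way at 0, fully open at -1), then the shift along the tool's x, y, z normalised to -1 to 1, where 1 is 25 cm, then the turn, a rotation vector about the tool's x, y, z normalised to -1 to 1, where 1 is pi rad. A call has 1 to 10 rows; each row shifts and turns the commanded pose from where the row before left it, along the tool's axes as they then stand; what a row does not reach is not made up. A row lasts 1/8 s, in which the tool goes at most 62.5 mm and 10.7 degrees, less where a joint would pass 70% of its speed; a pose out of reach is approached as far as the arm can. A call with a number of a shift or a turn outside -1 to 1 is refused whole. A call with a gripper value outside its range is refused whole. The fingers move at their own pace and stop on an object; "newtons" is the grip in N (left out, the last holds). Time passes only in rows, so rows that do not move let the fingers close. It gives the time, the measured TCP pose, the force, the opening and the grip force at its end, in the units of the state.
- manip.observe(): the state, without advancing time (a new reading comes with each control period).
- camera(name): name is "side" or "top"; returns a dict with "color" (480x640x3 uint8, red, green, blue), "depth" (480x640 float32, mm along the optical axis (not along the pixel's ray), 0 where there is no reading), "vertical_fov" (degrees; the focal length in pixels is half the picture's height over the tangent of half this angle, whatever the lens; pixels are square), "cx", "cy" (the principal point, pixels), "view" (4x4, takes a point from world to camera coordinates). Camera axes: x right, y up, looking along -z (the intrinsics and any distortion apply to the point x, -y, -z); pixel columns grow to the right and rows downward; lengths in mm; the calibration is good to about 2 mm. A picture is of the moment at which its call begins.
- hand_in(): hands the job in; it is judged then, once.
The state is a dict: "time": time; "joint_pos": joint angles; "dq": joint speeds; "joint_efforts": joint torques, N m; "ee_pos": TCP position; "orientation": TCP orientation; "force": force on the tool from outside, world axes, zero at the start; "moment": the same for the moment, N m; "gripper_width": opening from 0.0 (shut) to 1.0 (fully open); "gripper_force": force on a finger pad.
Only numpy, scipy, OpenCV 4.12 (cv2) and the standard library are available. Lean on these libraries where they do the work, as an engineer would, in place of code of your own. Each camera call takes 0.05 s, during which the arm holds its last target. There are 200 camera calls.

## Working session

There is one attempt and no reset: what is moved stays moved. The work goes in short steps, Python scripts to look and compute and a tool call to move; the robot and the scene stay as the last step left them, time stands still between calls to the robot, and variables do not carry over. Pictures are saved under pics/ and viewed, at most 10 in all, crops included, and the job is handed in when it is done.

Besides the shell and the picture viewer there is one more tool, called by a JSON object that holds its "name" and its "arguments", one argument or row to a line. move_arm: Moves the arm, as the interface text tells. Its arguments: {"type":"object","properties":{"targets":{"type":"array","items":{"type":"array","items":{"type":"number"}}},"newtons":{"type":"number"}},"required":["targets"]}

```bash
mkdir -p pics; cat > h.py <<'E'
import numpy as np, cv2
from plant import manip, camera, hand_in
def world(c):
    """per-pixel world points from depth"""
    f=240/np.tan(np.radians(c["vertical_fov"])/2)
    v,u=np.mgrid[0:480,0:640]; d=c["depth"]
    P=np.stack([(u-c["cx"])*d/f,-(v-c["cy"])*d/f,-d,np.ones_like(d)],-1)
    W=P@np.linalg.inv(c["view"]).T
    W[d==0]=np.nan
    return W[...,:3]
def save(c,n): cv2.imwrite("pics/"+n,c["color"][...,::-1])
E
python3 - <<'E'
from h import *
for n in ("side","top"):
    c=camera(n); save(c,n+"1.png"); print({k:v for k,v in c.items() if k not in("color","depth")}); print((c["depth"]>0).mean())
    np.savez(n+"1.npz",**c)
print(manip.observe())
E
```

```text
{'vertical_fov': 51.79278663100872, 'cx': 314.9003559364792, 'cy': 246.54917073449093, 'view': array([[-5.30954529e-01, -8.47393766e-01, -3.33071473e-03,
         1.91298063e+02],
       [ 7.54937303e-01, -4.74801787e-01,  4.52363716e-01,
        -4.98650014e+02],
       [-3.84911622e-01,  2.37670083e-01,  8.91827323e-01,
        -8.55978557e+02],
       [ 0.00000000e+00,  0.00000000e+00,  0.00000000e+00,
         1.00000000e+00]])}
0.9959212239583334
{'vertical_fov': 56.95411406665034, 'cx': 317.57669896580296, 'cy': 245.02732912164402, 'view': array([[-2.82387722e-02, -9.99277108e-01, -2.54525531e-02,
        -5.76930886e+01],
       [ 9.86378770e-01, -3.19840254e-02,  1.61350379e-01,
        -5.28181733e+02],
       [-1.62047815e-01, -2.05495215e-02,  9.86568914e-01,
        -8.91655814e+02],
       [ 0.00000000e+00,  0.00000000e+00,  0.00000000e+00,
         1.00000000e+00]])}
0.9959244791666667
{'time': 0.1, 'joint_pos': array([-1.17000529e+00,  3.20242920e-01,  1.56552627e+00, -2.96262750e-06,
        1.25744771e+00, -1.99981613e-02]), 'dq': array([-0.00124533, -0.00113485, -0.00220488, -0.00152749, -0.00084081,
       -0.00058833]), 'joint_efforts': array([ 1.17575155e-04, -4.13331914e+01, -2.32509327e+01,  7.28658331e-02,
        4.21823259e-02, -4.88264209e-05]), 'ee_pos': array([ 234.7000598 , -524.42220515,  213.20773555]), 'orientation': array([[ 9.12766489e-01,  4.08481251e-01, -6.36288459e-04],
       [ 4.08481745e-01, -9.12765266e-01,  1.49442699e-03],
       [ 2.96634023e-05, -1.62397510e-03, -9.99998681e-01]]), 'force': array([ 0.00834839, -0.59201104, -0.16238398]), 'moment': array([-0.03707214, -0.02542152,  0.00076195]), 'gripper_force': 0.0, 'gripper_width': 0.999297961525651}
```

View pics/side1.png

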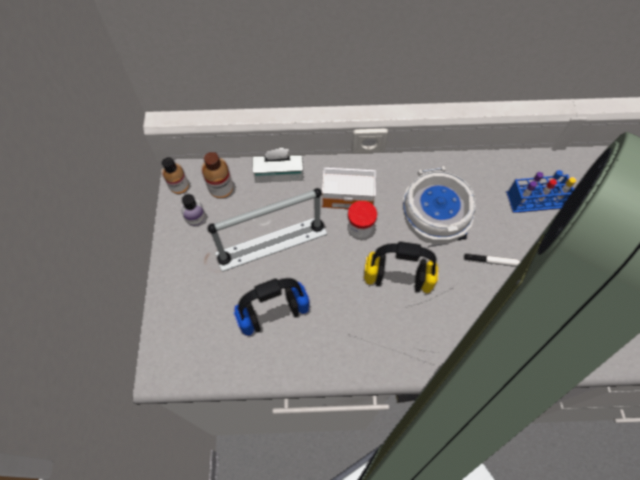

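View pics/top1.png

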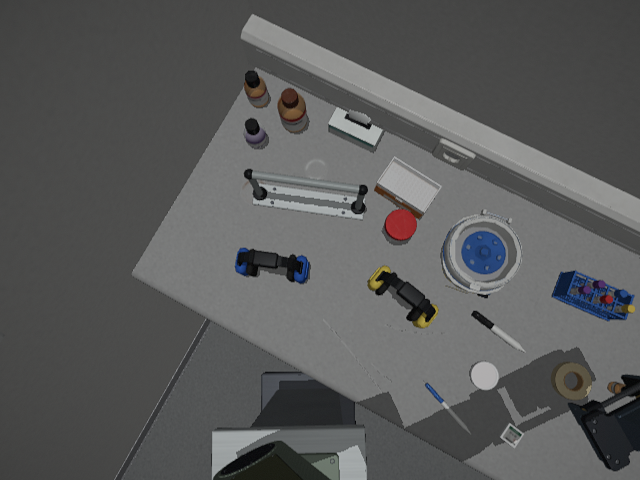

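The side view shows the yellow muffs at (402,265), the blue at (272,303), the rail's ball ends at (212,228) and (318,192), and the red lid at (362,215). The top view shows yellow at (403,295), blue at (272,263), ball ends at (248,174) and (365,189), and the lid at (401,226).

```bash
cat > meas.py <<'E'
from h import *
def pts(c,hsv_lo,hsv_hi,box,zr):
    hsv=cv2.cvtColor(np.ascontiguousarray(c["color"]),cv2.COLOR_RGB2HSV)
    m=cv2.inRange(hsv,hsv_lo,hsv_hi)>0
    x0,y0,x1,y1=box; b=np.zeros_like(m); b[y0:y1,x0:x1]=1
    W=world(c); z=W[...,2]
    m=m&b&(z>zr[0])&(z<zr[1]); return W[m]
def rect(P): 
    (cx,cy),s,a=cv2.minAreaRect(P[:,:2].astype(np.float32)); return np.round([cx,cy,*s,a],1)
E
python3 - <<'E'
from meas import *
Z=((0,0,0),(180,255,255))
for n,boxes in (("top",dict(yel=(355,255,450,340),blue=(225,235,320,295),rail=(235,160,380,220),cup=(380,205,420,245))),
                ("side",dict(yel=(355,230,450,300),blue=(225,270,320,345),rail=(195,180,335,270),cup=(340,198,385,240)))):
    c=dict(np.load(n+"1.npz"))
    for k in ("yel","blue"):
        P=pts(c,*Z,boxes[k],(-20,300)); print(n,k,"table z",np.round(np.median(P[P[:,2]<15,2]),1),"zmax",np.percentile(P[:,2],99.8))
        Q=P[P[:,2]>100]; print("  band>100",len(Q),rect(Q)); 
        Q=P[P[:,2]>143]; print("  crown top",len(Q),rect(Q),np.round(np.median(Q,0),1))
        Q=P[P[:,2]>30]; print("  all>30",len(Q),rect(Q))
    P=pts(c,*Z,boxes["rail"],(125,250)); print(n,"rail>125",len(P),rect(P),np.percentile(P[:,2],[5,50,95,100]).round(1))
    P=pts(c,(0,150,60),(10,255,255),boxes["cup"],(55,90)); print(n,"lid",len(P),rect(P),np.median(P,0).round(1))
E
```

```text
top yel table z -0.9 zmax 151.2449195358254
  band>100 851 [ 412.4 -244.2  122.5   28.5   49.4]
  crown top 450 [ 412.9 -243.9   66.2   28.2   49.4] [ 412.4 -243.6  148.3]
  all>30 1734 [ 449.3 -276.6  150.7  154.3   48.7]
top blue table z -0.8 zmax 151.43355478699354
  band>100 788 [485.9  23.4 122.2  28.5  80.4]
  crown top 424 [485.8  24.1  67.5  27.9  80.6] [485.6  23.  148.4]
  all>30 1481 [485.2  23.9 151.   55.   80.5]
top rail>125 1073 [631.6 -55.6 238.9  20.1  79.6] [146.8 152.6 156.2 158.8]
top lid 286 [ 559.3 -245.4   62.1   61.3   65.9] [ 556.9 -246.4   67.7]
side yel table z 0.6 zmax 152.332865390433
  band>100 838 [ 412.7 -243.2  122.7   28.5   48.9]
  crown top 428 [ 413.  -243.3   72.4   27.9   49. ] [ 412.9 -241.9  149.2]
  all>30 2234 [ 445.8 -268.9  205.5  138.2   48.7]
side blue table z 0.6 zmax 152.65192409696846
  band>100 881 [486.6  24.6 123.1  28.5  79.9]
  crown top 474 [486.8  23.4  71.3  28.6  82.5] [485.8  24.8 149.2]
  all>30 1895 [485.3  24.1 151.3  53.5  80.7]
side rail>125 1030 [631.9 -55.2 240.1  20.2  79.3] [144.1 153.6 157.5 160.1]
side lid 190 [ 560.4 -246.    60.9   65.2   56. ] [ 560.8 -243.2   69. ]
```

{"name": "move_arm", "arguments": {
  "targets": [
    [-1, 0.158, -0.105, 0, 0, 0, 0],
    [-1, 0.158, -0.105, 0, 0, 0, 0],
    [-1, 0.158, -0.105, 0, 0, 0, 0],
    [-1, 0.158, -0.105, 0, 0, 0, 0],
    [-1, 0.158, -0.105, 0, 0, 0, 0],
    [-1, 0.158, -0.105, 0, 0, 0, 0],
    [-1, 0.158, -0.105, 0, 0, 0, -0.0465],
    [-1, 0, 0, 0, 0, 0, -0.0465],
    [-1, 0, 0, 0, 0, 0, -0.0465],
    [-1, 0, 0, 0, 0, 0, 0]
  ],
  "newtons": 25
}}

```text
time: 1.35
ee_pos: [412.1, -243.9, 213.6]
orientation: [[0.654, 0.756, -0.001], [0.756, -0.654, 0.0], [-0.0, -0.001, -1.0]]
force: [-0.3, -0.4, 0.4]
gripper_width: 0.996
gripper_force: 0.0
```

```bash
cat > go.py <<'E'
import sys
from h import *
# offset (tool units) from the present pose to world TCP target x y z and tool-y heading (deg)
x,y,z,a=map(float,sys.argv[1:5]); s=manip.observe(); R=s["orientation"]; a=np.radians(a)
ty=np.array([np.cos(a),np.sin(a),0]); tz=np.array([0,0,-1.]); T=np.c_[np.cross(ty,tz),ty,tz]
print("t",s["time"],"pos",s["ee_pos"].round(1),"yaw y",np.degrees(np.arctan2(R[1,1],R[0,1])).round(2),"w",s["gripper_width"].round(3),"F",s["force"].round(1),"gf",s["gripper_force"],"q",s["joint_pos"].round(2))
print("shift",(R.T@(np.array([x,y,z])-s["ee_pos"])/250).round(4),"turn",(cv2.Rodrigues(R.T@T)[0].ravel()/np.pi).round(4))
E
python3 go.py 412.6 -243.8 125 -40.8
python3 - <<'E'
from meas import *
c=camera("side"); save(c,"side2.png")
P=pts(c,(0,0,0),(180,255,255),(355,230,450,300),(143,153)); print(len(P),rect(P))
E
```

```text
88 [ 408.9 -237.7   74.1   23.    33.1]Traceback (most recent call last):
  File "go.py", line 6, in <module>
    print("t",s["time"],"pos",s["ee_pos"].round(1),"yaw y",np.degrees(np.arctan2(R[1,1],R[0,1])).round(2),"w",s["gripper_width"].round(3),"F",s["force"].round(1),"gf",s["gripper_force"],"q",s["joint_pos"].round(2))
                                                                                                              ^^^^^^^^^^^^^^^^^^^^^^^^
AttributeError: 'float' object has no attribute 'round'
```

View pics/side2.png

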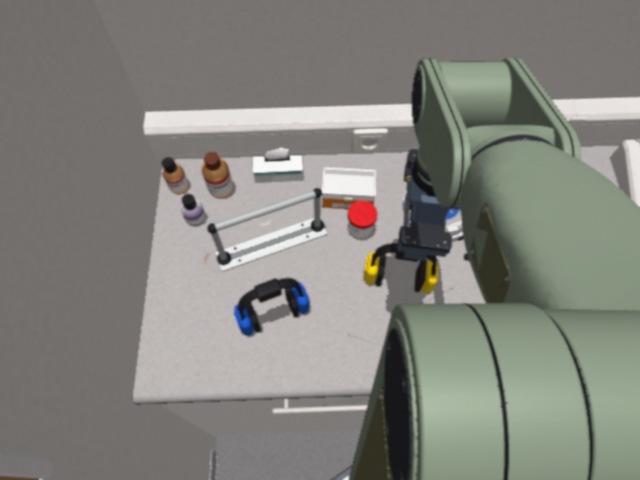

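The side view shows the open gripper over the yellow crown, near (420,240). The yellow cups are undisturbed at (372,268) and (429,275).

{"name": "move_arm", "arguments": {
  "targets": [
    [-1, 0, 0, 0.1, 0, 0, 0],
    [-1, 0, 0, 0.1, 0, 0, 0],
    [-1, 0, 0, 0.08, 0, 0, 0],
    [-1, 0, 0, 0.05, 0, 0, 0],
    [-1, 0, 0, 0.022, 0, 0, 0],
    [-1, 0, 0, 0, 0, 0, 0]
  ]
}}

```text
time: 2.15
ee_pos: [412.3, -244.3, 126.0]
orientation: [[0.654, 0.757, 0.0], [0.757, -0.654, -0.0], [-0.0, 0.0, -1.0]]
force: [0.4, 0.4, -0.7]
gripper_width: 1.002
gripper_force: 0.0
```

{"name": "move_arm", "arguments": {
  "targets": [
    [1, 0, 0, 0, 0, 0, 0],
    [1, 0, 0, 0, 0, 0, 0],
    [1, 0, 0, 0, 0, 0, 0],
    [1, 0, 0, 0, 0, 0, 0],
    [1, 0, 0, 0, 0, 0, 0],
    [1, 0, 0, 0, 0, 0, 0]
  ],
  "newtons": 25
}}

```text
time: 2.9
ee_pos: [412.2, -244.2, 126.0]
orientation: [[0.653, 0.757, -0.0], [0.757, -0.653, -0.0], [-0.0, 0.0, -1.0]]
force: [-0.0, -0.5, 0.0]
gripper_width: 0.375
gripper_force: 0.0
```

{"name": "move_arm", "arguments": {
  "targets": [
    [1, 0, 0, 0, 0, 0, 0],
    [1, 0, 0, 0, 0, 0, 0],
    [1, 0, 0, 0, 0, 0, 0],
    [1, 0, 0, 0, 0, 0, 0]
  ]
}}

```text
time: 3.4
ee_pos: [412.2, -244.2, 125.9]
orientation: [[0.653, 0.757, -0.0], [0.757, -0.653, -0.0], [-0.0, 0.0, -1.0]]
force: [0.3, -0.8, -1.2]
gripper_width: 0.307
gripper_force: 25.0
```

{"name": "move_arm", "arguments": {
  "targets": [
    [1, 0, 0, -0.03, 0, 0, 0],
    [1, 0, 0, -0.08, 0, 0, 0],
    [1, 0, 0, -0.12, 0, 0, 0],
    [1, 0, 0, -0.14, 0, 0, 0],
    [1, 0, 0, -0.14, 0, 0, 0],
    [1, 0, 0, -0.13, 0, 0, 0],
    [1, 0, 0, -0.09, 0, 0, 0],
    [1, 0, 0, -0.04, 0, 0, 0],
    [1, 0, 0, 0, 0, 0, 0]
  ]
}}

```text
time: 4.53
ee_pos: [412.2, -244.1, 318.6]
orientation: [[0.653, 0.757, 0.0], [0.757, -0.653, -0.0], [0.0, 0.001, -1.0]]
force: [-0.4, -1.1, -2.5]
gripper_width: 0.306
gripper_force: 25.0
```

```bash
sed -i 's/s\["gripper_width"\].round(3)/round(s["gripper_width"],3)/' go.py; python3 go.py 631.7 -55.4 310 -100.5
```

```text
t 4.525 pos [ 412.2 -244.1  318.6] yaw y -40.78 w 0.306 F [-0.4 -1.1 -2.5] gf 24.954247511923313 q [-0.56  0.11  1.57 -0.    1.45  0.15]
shift [1.1452 0.1718 0.0346] turn [ 1.000e-04 -1.000e-04  3.318e-01]
```

{"name": "move_arm", "arguments": {
  "targets": [
    [1, 0, 0, 0, 0, 0, 0.02],
    [1, 0, 0, 0, 0, 0, 0.04],
    [1, 0, 0, 0, 0, 0, 0.04],
    [1, 0, 0, 0, 0, 0, 0.04],
    [1, 0, 0, 0, 0, 0, 0.04],
    [1, 0, 0, 0, 0, 0, 0.04],
    [1, 0, 0, 0, 0, 0, 0.04],
    [1, 0, 0, 0, 0, 0, 0.04],
    [1, 0, 0, 0, 0, 0, 0.032],
    [1, 0, 0, 0, 0, 0, 0]
  ]
}}

```text
time: 5.78
ee_pos: [411.7, -243.9, 317.2]
orientation: [[0.983, -0.182, -0.002], [-0.182, -0.983, 0.001], [-0.002, -0.001, -1.0]]
force: [-0.1, 0.3, -0.9]
gripper_width: 0.307
gripper_force: 25.0
```

```bash
python3 go.py 631.7 -55.4 318 -100.5
```

```text
t 5.775 pos [ 411.7 -243.9  317.2] yaw y -100.47 w 0.307 F [-0.1  0.3 -0.9] gf 24.955026358366013 q [-0.56  0.12  1.58 -0.    1.45  1.19]
shift [ 0.7283 -0.9012 -0.0042] turn [-0.0003  0.0008  0.0002]
```

{"name": "move_arm", "arguments": {
  "targets": [
    [1, 0.04, -0.05, 0, 0, 0, 0],
    [1, 0.08, -0.1, 0, 0, 0, 0],
    [1, 0.11, -0.135, 0, 0, 0, 0],
    [1, 0.12, -0.15, 0, 0, 0, 0],
    [1, 0.12, -0.15, 0, 0, 0, 0],
    [1, 0.11, -0.135, 0, 0, 0, 0],
    [1, 0.08, -0.1, 0, 0, 0, 0],
    [1, 0.05, -0.06, 0, 0, 0, 0],
    [1, 0.018, -0.021, 0, 0, 0, 0],
    [1, 0, 0, 0, 0, 0, 0]
  ]
}}

```text
time: 7.02
ee_pos: [632.1, -56.2, 318.3]
orientation: [[0.983, -0.183, -0.001], [-0.183, -0.983, -0.0], [-0.001, 0.001, -1.0]]
force: [-0.2, -0.8, -1.5]
gripper_width: 0.304
gripper_force: 25.0
```

```bash
python3 go.py 631.7 -55.4 318 -100.5
python3 - <<'E'
from meas import *
for n in("side","top"):
    c=camera(n); save(c,n+"3.png"); np.savez(n+"3.npz",**c)
E
```

```text
t 7.025 pos [632.1 -56.2 318.3] yaw y -100.54 w 0.304 F [-0.2 -0.8 -1.5] gf 24.96085949242115 q [-0.11  0.38  1.22 -0.    1.54  1.65]
shift [-0.0022 -0.0029  0.0013] turn [ 0.0002  0.0002 -0.0002]
```

View pics/side3.png

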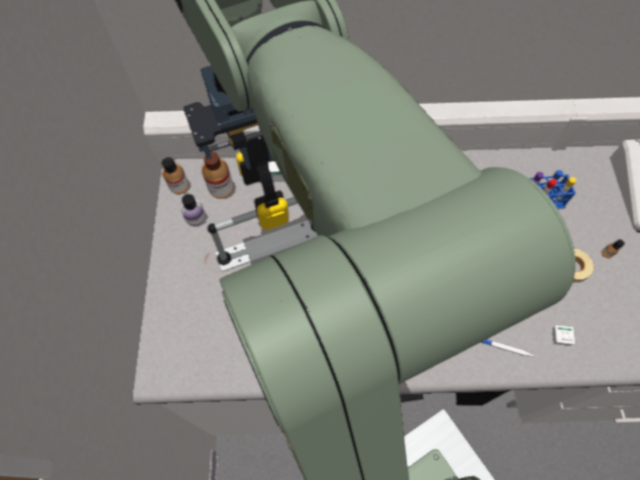

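View pics/top3.png

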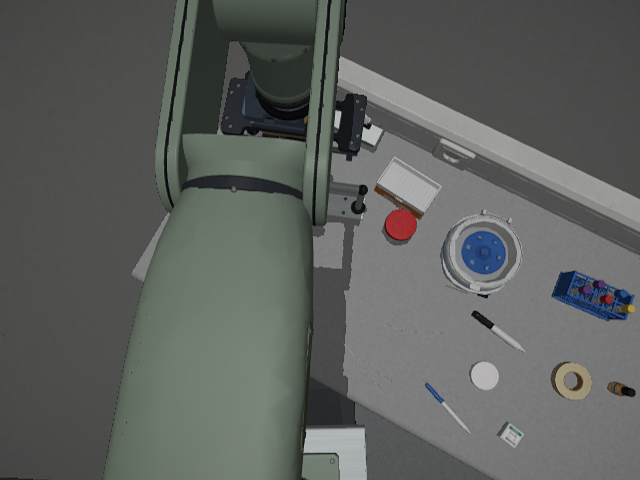

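The side view shows the yellow muffs held square above the bar, with cups at (245,160) and (272,212) straddling its line. In the top view the arm hides the muffs; the red lid at (401,226) is unmoved. Next I check the held pose and refine the rail fit.

```bash
python3 - <<'E'
from meas import *
for n,b in(("top",(235,160,380,220)),("side",(195,180,335,270))):
    c=dict(np.load(n+"1.npz")); P=pts(c,(0,0,0),(180,255,255),b,(140,250))
    vx,vy,x0,y0=cv2.fitLine(P[:,:2].astype(np.float32),cv2.DIST_HUBER,0,.01,.01).ravel()
    d=np.array([vx,vy])*np.sign(vy); t=P[:,:2]@d; m=(t.max()+t.min())/2
    # bar only: exclude ball ends
    Q=P[abs(t-m)<95]; vx,vy,x0,y0=cv2.fitLine(Q[:,:2].astype(np.float32),cv2.DIST_HUBER,0,.01,.01).ravel()
    d=np.array([vx,vy])*np.sign(vy); p=np.array([x0,y0]); print(n,"ang",np.degrees(np.arctan2(*d[::-1])),"len",np.ptp(t),"mid",p+d*(m-p@d))
c=dict(np.load("side3.npz")); P=pts(c,(20,120,60),(35,255,255),(225,130,310,250),(150,330))
s=manip.observe(); a=np.radians(-10.5); D=P-s["ee_pos"]; e=np.array([np.cos(a),np.sin(a),0]); f=np.array([-np.sin(a),np.cos(a),0])
for nm,q in(("near",D[D@e<0]),("far",D[D@e>0])):
    if len(q)>5: print(nm,len(q),"x",np.percentile(q@e,[1,99]).round(1),"y",np.percentile(q@f,[1,99]).round(1),"z",np.percentile(q[:,2],[1,99]).round(1))
E
```

```text
top ang 79.74424 len 238.92034150910422 mid [629.9459934  -55.10052583]
side ang 79.63229 len 240.15104879389423 mid [629.62218886 -54.69475424]
near 723 x [-76.1 -47.7] y [-25.3  27.5] z [-114.2  -46.1]
far 70 x [30.4 68.4] y [17.8 27.4] z [-81.2 -35.8]
```

{"name": "move_arm", "arguments": {
  "targets": [
    [1, 0, 0, 0.04, 0, 0, 0],
    [1, 0, 0, 0.08, 0, 0, 0],
    [1, 0, 0, 0.1, 0, 0, 0],
    [1, 0, 0, 0.1, 0, 0, 0],
    [1, 0, 0, 0.1, 0, 0, 0],
    [1, 0, 0, 0.08, 0, 0, 0],
    [1, 0, 0, 0.05, 0, 0, 0],
    [1, 0, 0, 0.03, 0, 0, 0],
    [1, 0, 0, 0.02, 0, 0, 0],
    [1, 0, 0, 0, 0, 0, 0]
  ]
}}

```text
time: 8.38
ee_pos: [632.4, -56.1, 168.6]
orientation: [[0.983, -0.183, 0.0], [-0.183, -0.983, -0.0], [0.0, 0.0, -1.0]]
force: [-0.6, 0.0, -2.2]
gripper_width: 0.304
gripper_force: 25.0
```

```bash
python3 go.py 632 -56 161 -100.5
python3 - <<'E'
from meas import *
c=camera("side"); cv2.imwrite("pics/side4.png",cv2.resize(c["color"][90:290,150:390,::-1],None,fx=3,fy=3,interpolation=cv2.INTER_CUBIC))
E
```

```text
t 8.375 pos [632.4 -56.1 168.6] yaw y -100.54 w 0.304 F [-0.6  0.  -2.2] gf 24.960834681987762 q [-0.11  0.44  1.49 -0.    1.21  1.65]
shift [-0.0016  0.      0.0302] turn [ 0.     -0.0001 -0.0002]
```

View pics/side4.png

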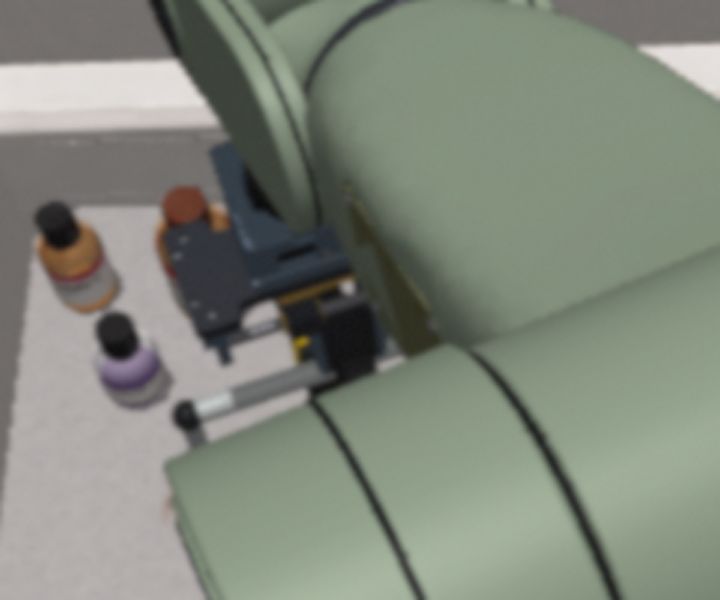

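The crop shows the bar running from its left ball at (185,413) to the finger at (345,345), with the band just above it. It looks clear, so I lower slowly until contact.

{"name": "move_arm", "arguments": {
  "targets": [
    [1, 0, 0, 0.01, 0, 0, 0],
    [1, 0, 0, 0.008, 0, 0, 0],
    [1, 0, 0, 0.006, 0, 0, 0],
    [1, 0, 0, 0, 0, 0, 0],
    [1, 0, 0, 0, 0, 0, 0]
  ]
}}

```text
time: 9.05
ee_pos: [632.4, -56.0, 162.5]
orientation: [[0.983, -0.183, 0.0], [-0.183, -0.983, -0.0], [0.0, 0.0, -1.0]]
force: [0.0, -0.1, -1.8]
gripper_width: 0.305
gripper_force: 25.0
```

{"name": "move_arm", "arguments": {
  "targets": [
    [1, 0, 0, 0.004, 0, 0, 0],
    [1, 0, 0, 0, 0, 0, 0],
    [1, 0, 0, 0, 0, 0, 0]
  ]
}}

```text
time: 9.43
ee_pos: [632.4, -56.0, 161.5]
orientation: [[0.983, -0.183, 0.0], [-0.183, -0.983, -0.0], [0.0, 0.0, -1.0]]
force: [0.2, -0.4, -0.8]
gripper_width: 0.303
gripper_force: 25.0
```

{"name": "move_arm", "arguments": {
  "targets": [
    [1, 0, 0, 0.002, 0, 0, 0],
    [1, 0, 0, 0, 0, 0, 0],
    [1, 0, 0, 0, 0, 0, 0]
  ]
}}

```text
time: 9.8
ee_pos: [632.3, -56.0, 161.0]
orientation: [[0.983, -0.183, 0.0], [-0.183, -0.983, -0.0], [0.0, 0.0, -1.0]]
force: [0.5, -0.2, -2.2]
gripper_width: 0.301
gripper_force: 25.0
```

{"name": "move_arm", "arguments": {
  "targets": [
    [1, 0, 0, 0.002, 0, 0, 0],
    [1, 0, 0, 0, 0, 0, 0],
    [1, 0, 0, 0, 0, 0, 0]
  ]
}}

```text
time: 10.18
ee_pos: [632.4, -56.0, 160.7]
orientation: [[0.983, -0.183, 0.0], [-0.183, -0.983, -0.0], [0.0, 0.0, -1.0]]
force: [-1.1, -0.1, 0.1]
gripper_width: 0.31
gripper_force: 25.0
```

{"name": "move_arm", "arguments": {
  "targets": [
    [1, 0, 0, 0.002, 0, 0, 0],
    [1, 0, 0, 0, 0, 0, 0],
    [1, 0, 0, 0, 0, 0, 0]
  ]
}}

```text
time: 10.55
ee_pos: [632.4, -56.1, 160.7]
orientation: [[0.983, -0.183, 0.001], [-0.183, -0.983, -0.0], [0.001, 0.0, -1.0]]
force: [-2.9, 0.6, 5.0]
gripper_width: 0.306
gripper_force: 25.0
```

Contact is felt (about 5 N upward). I ease the grip and then open slowly.

{"name": "move_arm", "arguments": {
  "targets": [
    [1, 0, 0, 0, 0, 0, 0],
    [1, 0, 0, 0, 0, 0, 0],
    [0.35, 0, 0, 0, 0, 0, 0],
    [0.3, 0, 0, 0, 0, 0, 0],
    [0.25, 0, 0, 0, 0, 0, 0],
    [0.2, 0, 0, 0, 0, 0, 0],
    [0.1, 0, 0, 0, 0, 0, 0],
    [0, 0, 0, 0, 0, 0, 0],
    [0, 0, 0, 0, 0, 0, 0]
  ],
  "newtons": 4
}}

```text
time: 11.68
ee_pos: [632.4, -56.0, 160.0]
orientation: [[0.983, -0.183, 0.0], [-0.183, -0.983, -0.0], [0.0, 0.0, -1.0]]
force: [-0.2, 0.1, 0.8]
gripper_width: 0.501
gripper_force: 0.0
```

{"name": "move_arm", "arguments": {
  "targets": [
    [0, 0, 0, 0, 0, 0, 0],
    [0, 0, 0, -0.01, 0, 0, 0],
    [0, 0, 0, -0.02, 0, 0, 0],
    [0, 0, 0, -0.04, 0, 0, 0],
    [0, 0, 0, -0.08, 0, 0, 0],
    [0, 0, 0, -0.12, 0, 0, 0],
    [0, 0, 0, -0.15, 0, 0, 0],
    [0, 0, 0, -0.12, 0, 0, 0],
    [0, 0, 0, -0.06, 0, 0, 0],
    [0, 0, 0, 0, 0, 0, 0]
  ]
}}

```text
time: 12.92
ee_pos: [632.7, -56.0, 311.0]
orientation: [[0.983, -0.183, 0.002], [-0.183, -0.983, -0.0], [0.002, -0.0, -1.0]]
force: [-0.0, 0.8, -0.1]
gripper_width: 0.504
gripper_force: 0.0
```

{"name": "move_arm", "arguments": {
  "targets": [
    [0, 0, 0.1, -0.05, 0, 0, 0],
    [0, -0.05, 0.2, 0, 0, 0, 0],
    [0, -0.1, 0.2, 0, 0, 0, 0],
    [0, -0.1, 0.2, 0, 0, 0, 0],
    [0, -0.1, 0.2, 0, 0, 0, 0],
    [0, -0.1, 0.2, 0, 0, 0, 0],
    [0, -0.05, 0.2, 0, 0, 0, 0],
    [0, 0, 0.1, 0, 0, 0, 0],
    [0, 0, 0, 0, 0, 0, 0]
  ]
}}

```text
time: 14.05
ee_pos: [444.3, -378.3, 320.4]
orientation: [[0.983, -0.186, -0.003], [-0.186, -0.983, 0.002], [-0.003, -0.002, -1.0]]
force: [0.3, 1.2, 0.1]
gripper_width: 0.497
gripper_force: 0.0
```

```bash
python3 - <<'E'
from meas import *
cs={n:camera(n) for n in("side","top")}
cs2=camera("side"); print("moved px diff",np.abs(cs2["color"][100:300,150:400].astype(int)-cs["side"]["color"][100:300,150:400]).max())
for n,b in(("side",(195,130,345,290)),("top",(235,110,385,225))):
    c=cs[n]; save(c,n+"5.png")
    P=pts(c,(0,0,0),(180,90,90),b,(165,200)); print(n,"band",len(P),rect(P) if len(P)>5 else "","zmax",np.percentile(P[:,2],99))
    Y=pts(c,(20,120,60),(35,255,255),b,(15,200)); print("  yellow",len(Y),rect(Y),np.percentile(Y[:,2],[1,99]).round(1))
    e=np.array([.983,-.183]); d=(Y[:,:2]-[631.5,-55.2])@e
    for q in (Y[d<0],Y[d>0]): print("   cup",len(q),rect(q),np.percentile(q[:,2],[1,99]).round(1))
E
python3 - <<'E'
import cv2
a=cv2.imread("pics/side5.png");b=cv2.imread("pics/top5.png")
f=lambda i,x,y:cv2.resize(i[y:y+220,x:x+290-90*0],None,fx=1.37,fy=1.37*1.0,interpolation=cv2.INTER_CUBIC)
cv2.imwrite("pics/both5.png",cv2.hconcat([f(a,170,110),f(b,200,90)]))
E
```

```text
moved px diff 6
side band 526 [628.4 -54.7  27.7  95.9  79.4] zmax 188.51459670193435
  yellow 588 [629.2 -43.9  51.6 147.7  89.5] [ 48.6 182.2]
   cup 491 [590.1 -51.3  51.9  72.7  67.8] [ 48.3 117.4]
   cup 97 [668.9 -52.1  67.5  27.5   6. ] [ 93.1 183.3]
top band 649 [631.1 -55.8  28.1  98.   79.4] zmax 187.16517950900374
  yellow 359 [632.4 -56.3  54.  147.5  80. ] [ 65.7 124.2]
   cup 224 [572.2 -45.6  54.   25.1  80.2] [ 74.6 112.3]
   cup 135 [690.  -67.9  37.8  50.   21.1] [ 60.4 172.5]
```

View pics/both5.png

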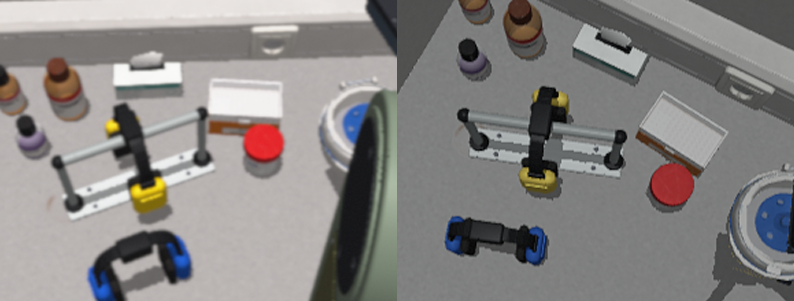

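The yellow muffs hang across the middle of the bar, with crown centre (631,-56), a cup on each side and the band square to the bar. They are still. The blue muffs and the red cup are where they were.

```bash
python3 -c "
from h import *
print(hand_in())"
```

```text
the job is handed in; nothing more can be done
None
```

The yellow ear defenders hang still across the middle of the drying rail, square to the bar with one cup on each side; the blue pair and the red-lidded cup were not disturbed, and the job was handed in at about 14 s of the 42 s allowed.

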